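# Shut the parts chest, dial the padlock open and present it at the staple

### The job

Close up the loaded parts chest: swing its lid fully shut. Then open the dial padlock in the rubber rest, whose first numbers are already set: turn its dial clockwise, feeling for the clicks and not going past, until the long rib on the dial clicks in facing the index stud beside the shackle, and pull the shackle out to its stop. Finish holding the opened lock still in the air, its case just above the chest's staple without touching it, ready to be hung on, and do not let go; leave everything else lying where it is.

Things in the scene. Friction and masses are not known exactly. Their poses are not given: they have to be found in the camera images.
- chest: Grey sheet-steel parts chest fixed on the bench, 200 mm deep (x) by 280 mm wide (y) by 90 mm high, open at the top under its hinged lid. Origin: centre of its underside; x points from its front (the side with the staple, facing the robot) to its back, z up.
- chest_lid (a joint): The chest's lid: hinge at the back rim, rad, 0 = fully shut, grows as it opens; starts between 0.55 and 1.05. A stiff hinge: it stays where it is left; about 5 N near its front closes it. Plate 4 mm thick, 206 mm from hinge to front edge, 288 mm wide; a slotted lip 70 mm wide reaches 237 mm from the hinge and drops over the staple.
- chest_hinge (a point): Middle of the lid's hinge line, on the chest's back rim 90 mm above the bench; the hinge axis is the chest's y axis. Axes as the chest's.
- lid_press (a point): Point on the lid's outer (upper) face, on its centre line, 165 mm from the hinge: a good place to push it shut with the closed fingers. Moves with the lid; its z axis is the outward normal of the face.
- staple_top (a point): Top of the staple, an upright U of 6 mm steel rod, 26 mm wide over its legs (its plane is the chest's y-z plane), standing 18 mm in front of the chest's front wall; the top is 125 mm above the bench, 30 mm above the shut lid's lip.
- padlock: Large laminated-steel dial padlock, about 0.6 kg, loose on its back, dial up, 12 mm above the bench in a fixed black rubber rest (80 x 78 mm) whose 7 mm rim keeps the case from turning and sliding. Case 66 mm (x) by 64 mm (y) by 30 mm thick (z). Origin: centre of the case's underside; -x points out through the shackle, z up through the dial.
- padlock_center (a point): Centre of the padlock's case, 15 mm above its underside, on the dial's axis.
- dial (a joint): The padlock's dial, rad, grows clockwise seen from above; 0 = long rib facing the index stud (the opening place). Click notches every pi/6: 0, -0.524, -1.047...; starts two to five clicks short of 0. Let go, it falls into the nearest notch; under 0.1 N m turns it. Ends at -3.0 and 0.75. The shackle is free within about 0.08 of 0, blocked elsewhere; past 0.40 the setting is spoilt.
- dial_knob (a point): Middle of the dial's round fluted grip, on its axis, 47 mm above the case's underside. The grip is 28 mm in diameter and 20 mm tall (35 to 55 mm above the underside), on a flat skirt 52 mm in diameter whose top, with the ribs, lies up to 38 mm above the underside.
- dial_rib (a point): Middle of the one long rib (11 x 5 mm, 3 mm high) on the dial's skirt, 20 mm from the dial's axis; it turns with the dial. The index stud (6 mm square) is on the case 29 mm from the dial's axis, at the shackle end (-x of the padlock).
- shackle (a joint): How far the shackle is pulled out of the case, m: 0 = shut, 0.014 = its stop, fully open; slides along the padlock's -x. With the dial at 0 about 2 N pulls it out and it stays where it is left; the lock's own weight does it too when the lock is lifted by the shackle.
- shackle_crown (a point): Middle of the shackle's crown: a 10 mm round bar, straight for 22 mm along the padlock's y, 15 mm above the case's underside and 50 mm out from the case when shut. Inside, the bow is 32 mm wide and 45 mm deep. Moves with the shackle. Lifted here with a grip of 20 N or less the lock swings down to hang below the fingers, case centre up to 97 mm under the crown when open.
- keyed_lock: Bystander: small brass keyed padlock without a dial, 40 x 44 x 22 mm, lying beside the rubber rest. Origin: centre of its underside.
- feeler_gauge: Bystander: folded steel feeler gauge, 100 x 22 x 12 mm, lying beside the rubber rest. Origin: centre of its underside.
- gearcase_cap: Bystander: grey cast-aluminium gearcase cap, 72 mm in diameter, 36 mm high, at the back, between the chest and the padlock. Origin: centre of its underside.
- tin_cup: Bystander: tin cup 72 mm in diameter, 70 mm high, with two brass shear pins in it. Origin: centre of its underside.
- plug_socket: Bystander: red plastic spark plug socket, 28 mm in diameter, 65 mm high, standing. Origin: centre of its underside.
Mind the look-alikes: they are no part of the job. Leave any green, purple or yellow look-alike of the padlock alone.

How it is judged (in metres and radians):
On the way, in this order (a step that is already met when the one before it is completed fails the run):
1. the chest's lid is fully shut (value of joint chest_lid below 0.035 rad), for 0.2 s.
2. the dial rests with its rib at the index stud, the shackle still shut (value of joint dial between -0.13 and 0.13 rad and value of joint shackle below 0.004 m), for 0.2 s.
3. the shackle is pulled open (value of joint shackle above 0.011 m), for 0.2 s.
At the end, for the whole second after the job is handed in: Lid shut (under 0.035 rad); shackle out at least 11 mm, dial still at its opening place; the fingers hold the lock still in the air, off the chest, its case centre within 50 mm sideways of the staple top and 20 to 160 mm above it (value of joint chest_lid below 0.035 rad and value of joint shackle above 0.011 m and value of joint dial between -0.25 and 0.25 rad and horizontal distance between padlock_center and staple_top below 0.05 m and z of padlock_center in the frame of staple_top between 0.02 and 0.16 m and contact force between the fingers and padlock above 1 N and contact force between padlock and chest below 0.2 N and linear speed of padlock below 0.05 m/s); the arm keeps its last pose, push and grip.
It fails at once if the dial is turned past its opening place into the next notch (value of joint dial above 0.4 rad).
It fails at once if a bystander is pushed more than 30 mm or tipped over (distance of any of keyed_lock, feeler_gauge, gearcase_cap, tin_cup, plug_socket from where it was at the start of the episode above 0.03 m or angle between any of tin_cup, plug_socket's own z axis and vertical above 0.6 rad).
It also fails if it takes over 72 s, if anything falls off the work surface, if the arm or the gripper's body presses on something with over 40 N, if the wrist force passes 120 N, or if a joint passes its speed limit or range.

### The arm

A 7-joint arm with a two-finger parallel gripper is mounted at the origin on the work surface. World frame = base frame: x ahead of the robot, y to its left, z up, the work surface at z = 0. Lengths are in m, angles in degrees, forces in N, time in s.
With the tool pointing down it reaches from about 0.4 to 0.85 m from the base axis. Payload 10.4 kg.
Tool frame: the origin (TCP) lies midway between the tips of the shut fingers; the grasp point (between the pads) lies 19 mm behind it; x points along the fingers, y is the direction in which the jaws open and shut, and the axes are right-handed (so a half turn about x gives the same grasp; the last joint's range is limited). The gripper opens to 85 mm and grips with 20 to 120 N. Pads are 22 mm wide; open, the fingers measure 114 mm over their backs; the gripper's body (76 mm by 85 mm) begins 54 mm behind the grasp point. The pads swing forward as they close: fully open they stand 13 mm farther back than shut.
Start: joints at [64.538, 19.034, -3.707, 83.658, 1.238, 77.344, -5.071], TCP at [0.256, -0.57, 0.231] pointing down, gripper open.
Joint ranges: [-148.97, 148.97], [-28.65, 121.19], [-84.17, 76.75], [9.2, 138.47], [-72.65, 252.65], [3.7, 117.97], [-149.18, 149.18]. Speed limits (degrees/s): [127.2, 127.2, 159.86, 159.86, 180, 180, 180].

### API

Orientations are given as [roll, pitch, yaw] about the fixed x, y, z axes, in that order (R = Rz(yaw) Ry(pitch) Rx(roll)).
In Python, from workcell import read_state, snapshot, arm, spot_in, outline_of gives the robot as it stands. The module is installed in compiled form; this text tells all that it offers.
- The arm moves only by the shell command python3 -m crank 'ROWS' [OPENING]. ROWS is JSON, a list that holds one entry, the list of rows, each a list of 6 numbers: the shift along the world's x, y, z in units of 50 mm (1.0 is 50 mm), then the turn, a rotation vector about the world's x, y, z in units of 10 degrees (1.0 is 10 degrees). A call has 1 to 5 rows; each row is the pose to reach, as a shift and turn from the pose measured when the call began; what a row does not reach only later rows make up. A row lasts 1/8 s, in which the tool goes at most 62.5 mm and 10.7 degrees, less where a joint would pass 70% of its speed; a pose out of reach is approached as far as the arm can. A call with a gripper value outside its range is refused whole. OPENING is the opening in per cent of the stroke, from 0 (shut) to 100 (fully open), set as the call begins (- or left out, the last holds). The fingers move at their own pace and stop on an object; the grip force is fixed at half the most. Time passes only in rows, so rows that repeat a pose let the fingers close. It gives the time, the measured TCP pose, the force and the opening at its end, in the units of the state.
- read_state(): the state, without advancing time (a new reading comes with each control period).
- snapshot(name): name is "side" or "top"; returns a dict with "color" (384x512x3 uint8, red, green, blue), "range_z" (384x512 float32, m along the optical axis (not along the pixel's ray), 0 where there is no reading), "camera_matrix" (3x3 intrinsics, pixels), "D" ([k1, k2, p1, p2, k3] as OpenCV has them; the pictures are not rectified), "extrinsics" (4x4, takes a point from camera to world coordinates). Camera axes: x right, y up, looking along -z (the intrinsics and any distortion apply to the point x, -y, -z); pixel columns grow to the right and rows downward; lengths in m; the calibration is good to about 2 mm. A picture is of the moment at which its call begins.
- arm.close_job(): hands the job in, once; it reports no verdict.
Trained networks look in the newest picture that a camera, given by its name, has taken for a name from the list of things; names that differ only in an ending like _2 or _b are one class to them, and where a whole thing is asked for, a point or a joint stands for the part that bears it (a point fixed in the world has none). Each returns a list of dicts, best first, with "conf" (0 to 1); they miss things now and then, are a little off and sometimes report something else, mostly with a low value. They report only what shows in the picture. A call takes as long as a camera call. They do not tell look-alikes from the thing itself.
- spot_in(camera, label): "at" ([x, y, z] in m, in the coordinates of the camera as it stood for that picture, good to about 4 mm: the middle of the surface that is visible of it).
- outline_of(camera, label): "region" (384x512 bool, what is visible of it).
The state is a dict: "clock": time; "q": joint angles; "qvel": joint speeds; "joint_efforts": joint torques, N m; "tcp_pos": TCP position; "orientation": TCP orientation; "contact_force": force on the tool from outside, world axes, zero at the start; "torque": the same for the moment, N m; "opening": finger opening in m.
Only numpy, scipy, OpenCV 4.12 (cv2) and the standard library are available. Lean on these libraries where they do the work, as an engineer would, in place of code of your own. Each camera call takes 0.05 s, during which the arm holds its last target.

## Working session

There is one attempt and no reset: what is moved stays moved. The work goes in short steps, Python scripts to look and compute and a shell command to move; the robot and the scene stay as the last step left them, time stands still between calls to the robot, and variables do not carry over. Pictures are saved under pics/ and viewed, and the job is handed in when it is done.

```bash
mkdir -p pics; cat > h.py <<'E'
import numpy as np, cv2
from workcell import read_state, snapshot, arm, spot_in, outline_of
def w(s,p): 
    return (s["extrinsics"]@np.r_[p,1])[:3]
def px2w(s,u,v,z=None):
    K=np.array(s["camera_matrix"]);D=np.array(s["D"])
    n=cv2.undistortPoints(np.array([[[u,v]]],float),K,D)[0,0]
    E=s["extrinsics"]
    if z is None:
        d=s["range_z"][int(round(v)),int(round(u))]
        return w(s,[n[0]*d,-n[1]*d,-d])
    r=E[:3,:3]@np.array([n[0],-n[1],-1]);o=E[:3,3]
    return o+r*(z-o[2])/r[2]
def cloud(s):
    K=np.array(s["camera_matrix"]);D=np.array(s["D"])
    H,W=s["range_z"].shape
    uv=np.stack(np.meshgrid(np.arange(W),np.arange(H)),-1).reshape(-1,1,2).astype(float)
    n=cv2.undistortPoints(uv,K,D).reshape(H,W,2);d=s["range_z"]
    P=np.stack([n[...,0]*d,-n[...,1]*d,-d],-1)
    return P@s["extrinsics"][:3,:3].T+s["extrinsics"][:3,3]
def save(s,name,box=None,k=1):
    im=s["color"][...,::-1]
    if box: im=im[box[1]:box[3],box[0]:box[2]]
    im=cv2.resize(im,None,fx=k,fy=k,interpolation=cv2.INTER_CUBIC)
    cv2.imwrite("pics/"+name+".png",im)
def st():
    s=read_state();print({k:np.round(s[k],3).tolist() for k in("clock","tcp_pos","orientation","contact_force","torque","opening","q")})
E
python3 - <<'E'
from h import *
st()
for c in("top","side"):
    s=snapshot(c); save(s,c+"0",k=1.5)
    print(c,np.round(s["extrinsics"],3).tolist(),np.round(s["camera_matrix"],1).tolist())
    for l in["chest","chest_lid","lid_press","staple_top","padlock","padlock_center","dial_knob","dial_rib","shackle_crown","keyed_lock","feeler_gauge","gearcase_cap","tin_cup","plug_socket"]:
        print(l,[(np.round(w(s,r["at"]),3).tolist(),round(r["conf"],2)) for r in spot_in(c,l)])
E
```

```text
{'clock': 0.0, 'tcp_pos': [0.256, -0.57, 0.231], 'orientation': [-86.239, 89.92, 117.931], 'contact_force': [0.129, -0.334, 0.689], 'torque': [0.031, -0.008, 0.04], 'opening': 0.086, 'q': [64.538, 19.072, -3.707, 83.706, 1.239, 77.342, -5.07]}
top [[-0.028, 0.997, -0.073, 0.474], [-1.0, -0.029, -0.01, 0.008], [-0.012, 0.073, 0.997, 1.209], [0.0, 0.0, 0.0, 1.0]] [[487.5, 0.0, 260.4], [0.0, 487.5, 201.6], [0.0, 0.0, 1.0]]
chest [([0.586, 0.238, 0.155], 0.67)]
chest_lid [([0.605, 0.237, 0.18], 0.83)]
lid_press [([0.61, 0.238, 0.177], 0.75)]
staple_top [([0.583, 0.239, 0.151], 0.72)]
padlock [([0.603, -0.236, 0.048], 0.74), ([0.563, -0.013, 0.033], 0.71), ([0.431, -0.282, 0.033], 0.69), ([0.322, 0.134, 0.034], 0.59)]
padlock_center [([0.606, -0.238, 0.043], 0.97), ([0.316, 0.134, 0.031], 0.9), ([0.563, -0.014, 0.031], 0.77)]
dial_knob [([0.611, -0.241, 0.052], 0.9), ([0.436, -0.271, 0.035], 0.76), ([0.325, 0.129, 0.031], 0.68), ([0.557, -0.015, 0.038], 0.63), ([0.606, 0.238, 0.178], 0.19)]
dial_rib [([0.329, 0.128, 0.039], 0.94), ([0.556, -0.016, 0.035], 0.91), ([0.613, -0.233, 0.05], 0.
[... 1104 characters left out ...]
0.78), ([0.665, -0.15, 0.013], 0.64), ([0.601, -0.229, 0.037], 0.63)]
dial_knob [([0.55, -0.006, 0.035], 0.82), ([0.431, -0.268, 0.039], 0.77), ([0.318, 0.14, 0.036], 0.69), ([0.611, -0.236, 0.052], 0.67)]
dial_rib [([0.608, -0.235, 0.049], 0.73), ([0.322, 0.139, 0.04], 0.73), ([0.43, -0.266, 0.034], 0.68), ([0.547, -0.006, 0.039], 0.59)]
shackle_crown [([0.55, -0.214, 0.036], 0.63), ([0.621, -0.017, 0.018], 0.58), ([0.288, 0.189, 0.02], 0.57), ([0.382, -0.313, 0.021], 0.5)]
keyed_lock [([0.597, -0.347, 0.019], 0.7)]
feeler_gauge [([0.665, -0.152, 0.012], 0.61)]
gearcase_cap []
tin_cup [([0.397, -0.03, 0.042], 0.63), ([0.609, -0.234, 0.047], 0.38)]
plug_socket [([0.408, 0.079, 0.041], 0.91)]
```

View pics/top0.png

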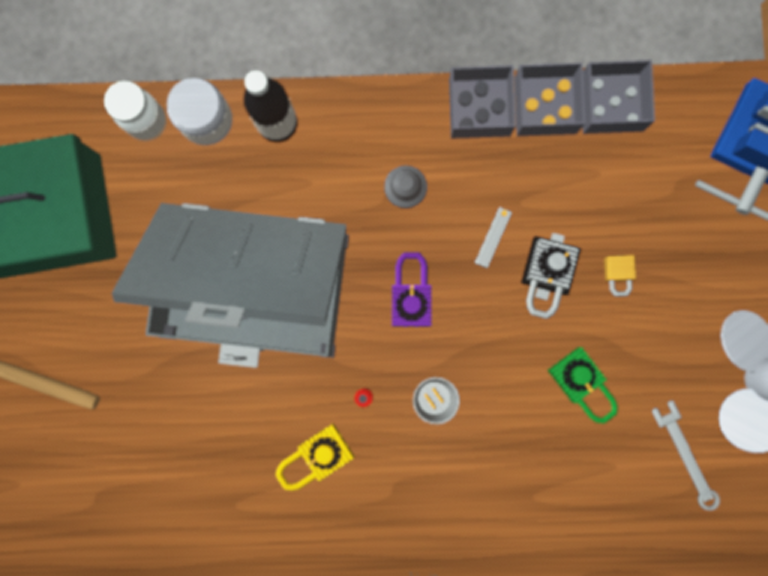

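View pics/side0.png

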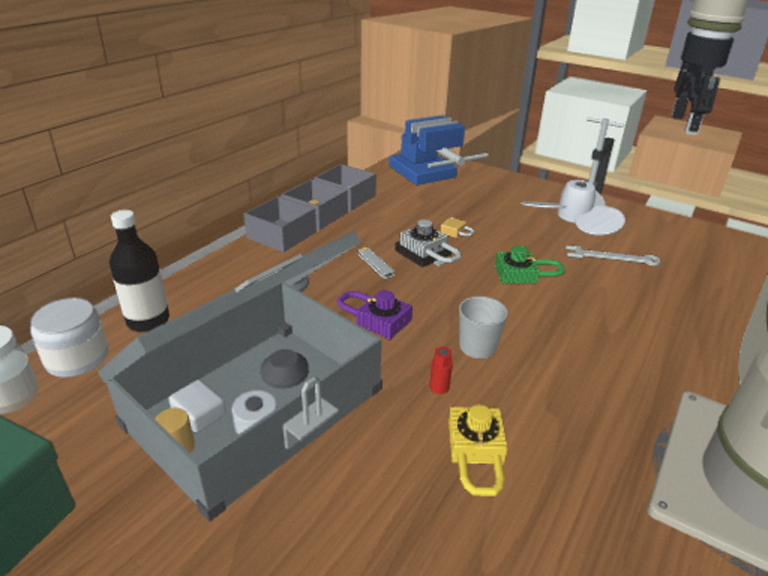

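```bash
python3 - <<'E'
from h import *
s=snapshot("top"); C=cloud(s); np.save("c0.npy",C)
save(s,"lock_top",(330,140,440,230),7)
save(s,"chest_top",(70,120,250,260),4)
t=snapshot("side"); save(t,"lock_side",(250,130,330,190),9); save(t,"chest_side",(60,140,270,350),3.5)
r=outline_of("top","chest_lid")[0]["region"]
r=cv2.erode(r.astype(np.uint8),np.ones((5,5)))>0
P=C[r]; P=P[P[:,2]>0.1]
for _ in range(3):
    c=P.mean(0);U,S,V=np.linalg.svd(P-c,full_matrices=False);n=V[2]*np.sign(V[2,2]);d=(P-c)@n
    P=P[abs(d)<0.005]
print("lid plane",c,n,np.degrees(np.arccos(n[2])),len(P), "yaw",np.degrees(np.arctan2(-n[1],-n[0])))
for u,v in[(108,138),(230,150),(77,199),(220,213)]:
    print(u,v,C[v,u])
# staple
m=(C[...,0]>.42)&(C[...,0]<.52)&(C[...,1]>.15)&(C[...,1]<.3)&(C[...,2]>.1)&(C[...,2]<.135)
print("staple pts",m.sum(), C[m].round(3)[:40].tolist())
C2=cloud(t)
m=(C2[...,0]>.42)&(C2[...,0]<.52)&(C2[...,1]>.15)&(C2[...,1]<.3)&(C2[...,2]>.1)&(C2[...,2]<.135)
print("staple side",m.sum(), C2[m].round(3)[:60].tolist())
E
```

```text
lid plane [0.61231738 0.23994751 0.17384952] [ 0.70299651 -0.09379247  0.70498148] 45.17195232571012 1132 yaw 172.40058413924038
108 138 [0.71281403 0.36552515 0.09787271]
230 150 [0.6773995  0.08545132 0.09492977]
77 199 [0.56248788 0.38817322 0.22393502]
220 213 [0.5327613  0.11234384 0.08927659]
staple pts 32 [[0.482, 0.268, 0.123], [0.482, 0.265, 0.127], [0.482, 0.263, 0.126], [0.482, 0.262, 0.122], [0.482, 0.258, 0.127], [0.482, 0.256, 0.125], [0.482, 0.255, 0.123], [0.482, 0.252, 0.124], [0.482, 0.251, 0.122], [0.48, 0.269, 0.119], [0.48, 0.265, 0.126], [0.48, 0.263, 0.124], [0.48, 0.26, 0.128], [0.48, 0.258, 0.128], [0.48, 0.257, 0.124], [0.48, 0.254, 0.126], [0.48, 0.252, 0.126], [0.479, 0.249, 0.127], [0.479, 0.249, 0.121], [0.479, 0.247, 0.118], [0.479, 0.246, 0.115], [0.479, 0.246, 0.103], [0.478, 0.261, 0.125], [0.478, 0.259, 0.123], [0.477, 0.257, 0.124], [0.477, 0.254, 0.124], [0.477, 0.252, 0.125], [0.477, 0.251, 0.122], [0.477, 0.248, 0.121], [0.477, 0.247, 0.118], [0.477, 0.247, 0.11], [0.477, 0.246, 0.102]]
staple side 104 [[0.481, 0.255, 0.124], [0.479, 0.255, 0.12
[... 623 characters left out ...]
.476, 0.248, 0.114], [0.48, 0.267, 0.125], [0.479, 0.265, 0.124], [0.478, 0.263, 0.123], [0.477, 0.262, 0.123], [0.477, 0.26, 0.121], [0.478, 0.251, 0.114], [0.477, 0.25, 0.114], [0.476, 0.249, 0.113], [0.482, 0.267, 0.122], [0.479, 0.268, 0.124], [0.479, 0.265, 0.122], [0.478, 0.265, 0.122], [0.479, 0.251, 0.111], [0.476, 0.251, 0.112], [0.476, 0.249, 0.111], [0.481, 0.268, 0.121], [0.48, 0.267, 0.12], [0.48, 0.265, 0.119], [0.477, 0.265, 0.121], [0.479, 0.251, 0.108], [0.476, 0.251, 0.11], [0.476, 0.249, 0.109], [0.476, 0.246, 0.106], [0.482, 0.27, 0.119], [0.481, 0.268, 0.118], [0.479, 0.268, 0.119], [0.478, 0.267, 0.119], [0.478, 0.252, 0.108], [0.477, 0.25, 0.107], [0.475, 0.25, 0.107]]
```

View images.

View pics/lock_top.png

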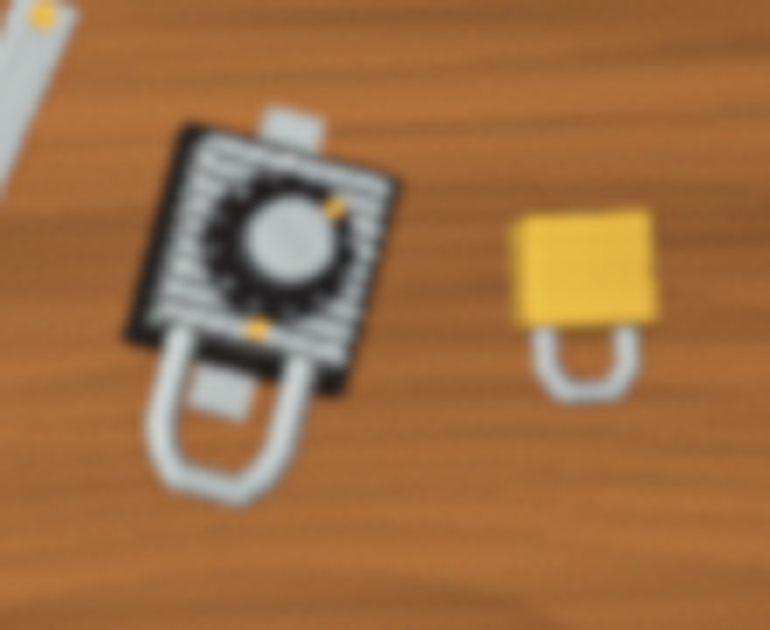

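View pics/lock_side.png

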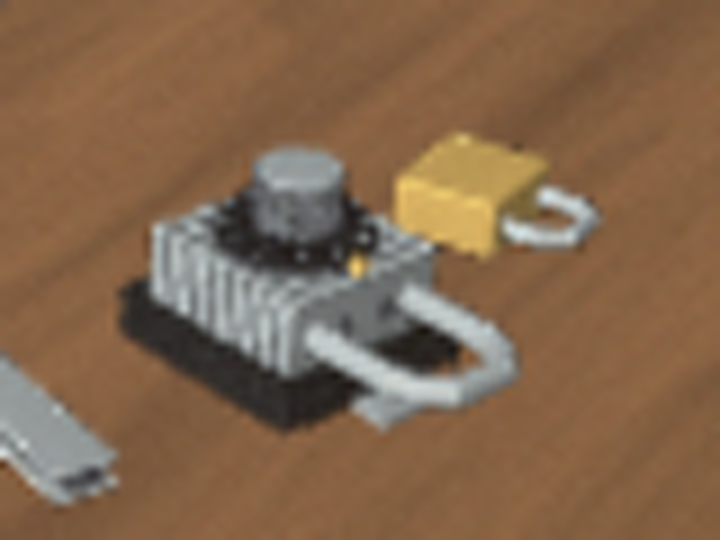

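View pics/chest_top.png

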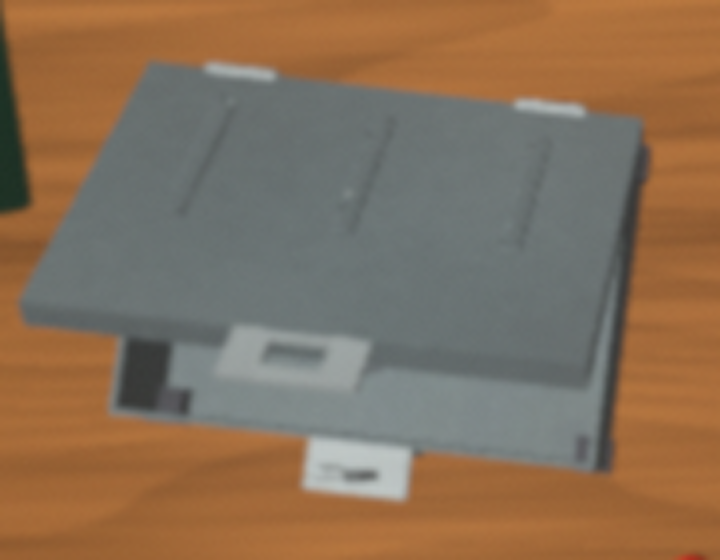

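```bash
python3 - <<'E'
from h import *
s=snapshot("top"); C=cloud(s)
crop=s["color"][140:230,330:440].astype(int)
hsv=cv2.cvtColor(s["color"],cv2.COLOR_RGB2HSV)
def cen(u0,u1,v0,v1):
    R,G,B=[s["color"][v0:v1,u0:u1,i].astype(float) for i in range(3)]
    wt=np.clip(R-B-70,0,None); vv,uu=np.mgrid[v0:v1,u0:u1]
    return (wt*uu).sum()/wt.sum(),(wt*vv).sum()/wt.sum()
rp=cen(374,382,166,173); sp=cen(363,371,184,190)
print(rp,sp)
rib=px2w(s,*rp,0.050); stud=px2w(s,*sp,0.045)
# knob top points
m=(C[...,0]>.57)&(C[...,0]<.65)&(C[...,1]>-.28)&(C[...,1]<-.2)&(C[...,2]>.062)
K=C[m]; kc=(K.max(0)+K.min(0))/2; print("knob",m.sum(),K.mean(0),kc)
m=(C[...,0]>.54)&(C[...,0]<.67)&(C[...,1]>-.3)&(C[...,1]<-.17)&(C[...,2]>.036)&(C[...,2]<.056)
rect=cv2.minAreaRect(C[m][:,:2].astype(np.float32)); print("case rect",rect)
m=(C[...,0]>.52)&(C[...,0]<.67)&(C[...,1]>-.3)&(C[...,1]<-.17)&(C[...,2]>.022)
print("minx pt",C[m][np.argsort(C[m][:,0])[:8]].round(3).tolist(), C[m][:,1].min(),C[m][:,1].max())
print("rib",rib,"stud",stud)
c=K.mean(0)
a=lambda p:np.degrees(np.arctan2(*(p-c)[1::-1]))
print("rib ang",a(rib),"stud ang",a(stud),"cw needed",(a(rib)-a(stud))%360, np.hypot(*(rib-c)[:2]),np.hypot(*(stud-c)[:2]))
E
```

```text
(np.float64(377.4326241134752), np.float64(169.41843971631207)) (np.float64(366.45), np.float64(186.45))
knob 119 [ 0.61591219 -0.24236931  0.06676269] [ 0.61578253 -0.24278491  0.06736354]
case rect ((0.5920683145523071, -0.23540166020393372), (0.06346440315246582, 0.11728668957948685), 73.01232147216797)
minx pt [[0.531, -0.232, 0.031], [0.531, -0.23, 0.03], [0.531, -0.227, 0.03], [0.531, -0.225, 0.031], [0.531, -0.223, 0.029], [0.533, -0.231, 0.034], [0.533, -0.234, 0.032], [0.533, -0.237, 0.03]] -0.28933278571444354 -0.19694773904437737
rib [ 0.62795517 -0.2617413   0.05      ] stud [ 0.58849993 -0.2350565   0.045     ]
rib ang -58.13203426697255 stud ang 165.06297318991955 cw needed 136.80499254310791 0.022810241208927613 0.028370917701767126
```

```bash
python3 - <<'E'
from h import *
s=snapshot("top")
E_=s["extrinsics"];K=np.array(s["camera_matrix"]);D=np.array(s["D"])
def proj(P):
    P=np.asarray(P,float);c=(P-E_[:3,3])@E_[:3,:3]; c=c*[1,-1,-1]
    return cv2.projectPoints(c,np.zeros(3),np.zeros(3),K,D)[0][:,0]
k=12;box=(345,150,395,195)
im=cv2.resize(s["color"][box[1]:box[3],box[0]:box[2],::-1],None,fx=k,fy=k,interpolation=cv2.INTER_NEAREST)
def dr(P,col):
    p=proj(P); p=((p-[box[0],box[1]]+.5)*k).astype(int); cv2.polylines(im,[p.reshape(-1,1,2)],True,col,1)
c=np.array([.6162,-.2426,0]); yaw=np.radians(-16)
def circ(r,z): a=np.linspace(0,2*np.pi,60);return c+np.c_[r*np.cos(a),r*np.sin(a),z+0*a]
def rect(x0,x1,hw,ang,z):
    R=np.array([[np.cos(ang),-np.sin(ang)],[np.sin(ang),np.cos(ang)]])
    q=np.array([[x0,-hw],[x1,-hw],[x1,hw],[x0,hw]])@R.T; return c+np.c_[q,np.full(4,z)]
dr(circ(.014,.067),(0,255,0)); dr(circ(.026,.049),(0,255,0))
dr(rect(-.033,.033,.032,yaw,.042),(255,0,0))
dr(rect(.026,.032,.003,yaw+np.pi,.045),(255,0,255))
for X,col in((120,(0,0,255)),(150,(255,255,0))): dr(rect(.0145,.0255,.0025,yaw+np.pi+np.radians(X),.05),col)
cv2.imwrite("pics/ov.png",im)
E
```

```text
(no output)
```

View pics/ov.png

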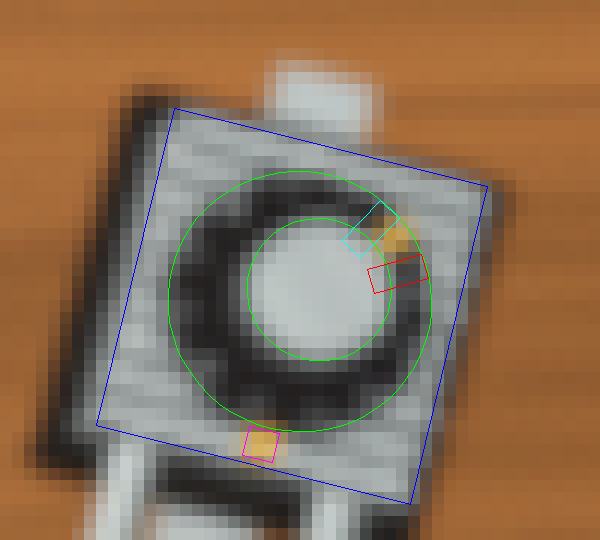

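```bash
cat >> h.py <<'E'
from scipy.spatial.transform import Rotation as Rn
def jaw():
    s=read_state();R=Rn.from_euler("xyz",s["orientation"],degrees=True).as_matrix()
    print("t",s["clock"],"tcp",np.round(s["tcp_pos"],4),"x",R[:,0].round(3),"jaw az",round(np.degrees(np.arctan2(R[1,1],R[0,1])),2),"F",np.round(s["contact_force"],1),"T",np.round(s["torque"],2),"op",round(s["opening"],4),"q",np.round(s["q"],1))
E
python3 -c "from h import *;jaw()"
python3 -m crank '[[[1.2,5,2,0,0,0],[2.4,10,2,0,0,0],[2.4,10,2,0,0,0],[2.4,10,2,0,0,0],[2.4,10,2,0,0,0]]]' 0
python3 -c "from h import *;jaw()"
```

```text
t 1.75 tcp [ 0.2559 -0.5702  0.2313] x [ 0. -0. -1.] jaw az -65.83 F [ 0.3 -0.5  0.3] T [0.01 0.01 0.01] op 0.0854 q [64.5 19.  -3.7 83.7  1.2 77.3 -5.1]
clock: 2.38
tcp_pos: [0.3273, -0.2719, 0.2963]
orientation: [96.1, 89.9, -59.8]
contact_force: [1.9, 0.4, 1.3]
opening: 0.0006
t 2.375 tcp [ 0.3273 -0.2719  0.2963] x [ 0.001 -0.001 -1.   ] jaw az -65.83 F [1.9 0.4 1.3] T [-0.04 -0.13 -0.01] op 0.0006 q [ 51.4  -7.4 -16.1 104.7  -2.   82.4 -30.1]
```

```bash

python3 -m crank '[[[5.2,10.3,0.6,0,0,0],[5.2,10.3,0.6,0,0,0],[5.2,10.3,0.6,0,0,0],[5.2,10.3,0.6,0,0,0],[5.2,10.3,0.6,0,0,0]]]' 0
python3 -m crank '[[[2.6,5.2,0.3,0,0,0],[2.6,5.2,0.3,0,0,0],[2.6,5.2,0.3,0,0,0],[2.6,5.2,0.3,0,0,0]]]' 0
python3 -c "from h import *;jaw()"
```

```text
clock: 3.0
tcp_pos: [0.4679, 0.0067, 0.3128]
orientation: [114.9, 89.9, -41.0]
contact_force: [0.9, -0.1, 0.2]
opening: -0.0
clock: 3.5
tcp_pos: [0.5799, 0.2295, 0.3256]
orientation: [120.3, 89.8, -35.7]
contact_force: [0.1, -0.1, 1.4]
opening: 0.0002
t 3.5 tcp [0.5799 0.2295 0.3256] x [ 0.002 -0.002 -1.   ] jaw az -65.96 F [ 0.1 -0.1  1.4] T [-0.07 -0.04  0.01] op 0.0002 q [   9.    23.9  -49.4   72.9   18.1   90.9 -103.4]
```

```bash

python3 -m crank '[[[0.2,0.27,-1,0,0,0],[0.2,0.27,-2,0,0,0],[0.2,0.27,-2,0,0,0]]]' 0
python3 -m crank '[[[-0.2,0,-0.2,0,0,0],[-0.4,0,-0.4,0,0,0],[-0.6,0.04,-0.7,0,0,0],[-0.75,0.06,-0.9,0,0,0]]]' 0
python3 -c "from h import *;jaw()"
```

```text
clock: 3.88
tcp_pos: [0.5885, 0.2418, 0.2222]
orientation: [22.8, 89.7, -133.2]
contact_force: [0.9, -0.8, 0.8]
opening: -0.0003
clock: 4.38
tcp_pos: [0.5519, 0.2449, 0.1794]
orientation: [61.4, 89.8, -94.6]
contact_force: [2.9, -0.3, 1.3]
opening: 0.0005
t 4.375 tcp [0.5519 0.2449 0.1794] x [-0.    -0.003 -1.   ] jaw az -66.0 F [ 2.9 -0.3  1.3] T [ 0.03 -0.5  -0.01] op 0.0005 q [   9.3   25.8  -49.    88.9   20.1   74.5 -108.3]
```

Contact; continue down the arc.

```bash

python3 -m crank '[[[-0.15,0,-0.3,0,0,0],[-0.24,0,-0.54,0,0,0],[-0.33,0.04,-0.8,0,0,0],[-0.4,0.06,-1.1,0,0,0],[-0.43,0.06,-1.35,0,0,0]]]' 0
python3 -m crank '[[[0,0,-0.12,0,0,0],[0,0,-0.24,0,0,0],[0,0,-0.3,0,0,0]]]' 0
python3 -c "from h import *;jaw()"
```

```text
clock: 5.0
tcp_pos: [0.5299, 0.2478, 0.1106]
orientation: [47.4, 89.8, -108.6]
contact_force: [-0.8, -0.5, 1.7]
opening: -0.0003
clock: 5.38
tcp_pos: [0.5299, 0.2479, 0.0954]
orientation: [44.7, 89.8, -111.3]
contact_force: [-0.4, 0.4, 0.9]
opening: 0.0
t 5.375 tcp [0.5299 0.2479 0.0954] x [-0.001 -0.004 -1.   ] jaw az -65.98 F [-0.4  0.4  0.9] T [0.05 0.23 0.01] op 0.0 q [   8.2   28.4  -47.7   96.7   22.9   65.3 -111.9]
```

```bash

python3 -m crank '[[[0,0,-0.06,0,0,0],[0,0,-0.06,0,0,0]]]' 0
python3 - <<'E'
from h import *
jaw()
s=snapshot("side");save(s,"lid1",k=1.5);C=cloud(s)
m=(C[...,0]>.55)&(C[...,0]<.67)&(C[...,1]>.17)&(C[...,1]<.33)&(C[...,2]>.07)&(C[...,2]<.2)
P=C[m];c=P.mean(0);V=np.linalg.svd(P-c,full_matrices=False)[2];print(m.sum(),c,V[2],np.degrees(np.arccos(abs(V[2,2]))))
E
```

```text
clock: 5.62
tcp_pos: [0.53, 0.248, 0.095]
orientation: [59.3, 89.7, -96.6]
contact_force: [-11.9, -7.3, 27.1]
opening: -0.0001
t 5.625 tcp [0.53  0.248 0.095] x [-0.001 -0.005 -1.   ] jaw az -65.99 F [-11.9  -7.3  27.1] T [-1.59  2.69 -0.1 ] op -0.0001 q [   8.1   28.4  -47.7   96.8   23.    65.3 -112. ]
2830 [0.61289894 0.26956544 0.09530968] [ 0.00383808  0.00929632 -0.99994942] 0.5762598292945131
```

View pics/lid1.png

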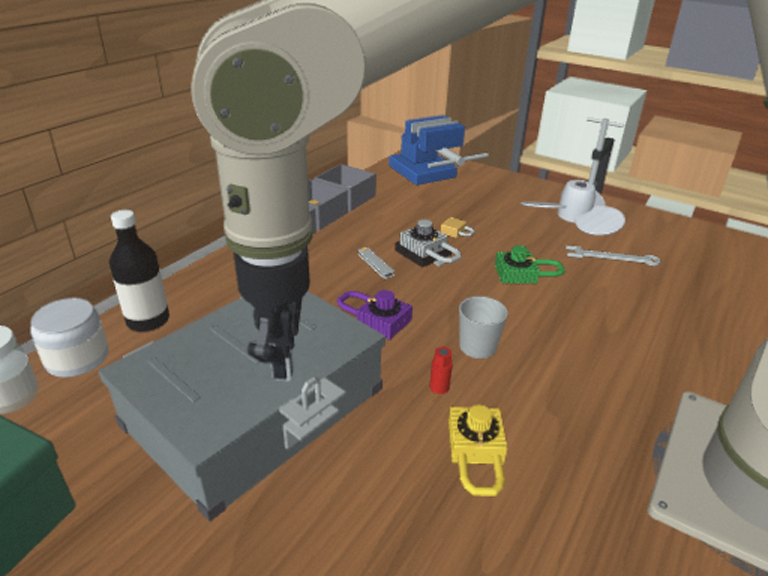

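```bash

python3 -m crank '[[[0,0,1,0,0,0],[0,0,2.2,0,0,0],[0.3,-1,2.5,0,0,1],[0.5,-2,2.5,0,0,2],[0.7,-3.2,2.5,0,0,3]]]' 0
python3 -m crank '[[[0.2,-1.2,0,0,0,1],[0.4,-2.4,0,0,0,2],[0.6,-3.6,0,0,0,3],[0.8,-4.8,0,0,0,4],[1,-6,0,0,0,5]]]' 50
python3 -c "from h import *;jaw()"
```

```text
clock: 6.3
tcp_pos: [0.5654, 0.0879, 0.2205]
orientation: [74.3, 89.7, -51.5]
contact_force: [0.9, -0.3, -0.6]
opening: 0.0001
clock: 6.92
tcp_pos: [0.6155, -0.2146, 0.2208]
orientation: [68.3, 89.6, -7.2]
contact_force: [0.9, 0.2, -0.2]
opening: 0.0427
t 6.925 tcp [ 0.6155 -0.2146  0.2208] x [ 0.007 -0.001 -1.   ] jaw az 14.51 F [ 0.9  0.2 -0.2] T [-0.   -0.09  0.01] op 0.0427 q [ 52.5  32.2 -54.6  78.3  26.1  82.2  13.3]
```

```bash

python3 -m crank '[[[0,-0.28,-0.5,0,0,1],[0,-0.56,-1.5,0,0,2],[0,-0.56,-2.2,0,0.04,2],[0,-0.56,-2.4,0,0.04,2]]]' 50
python3 - <<'E'
from h import *
jaw()
s=snapshot("side");save(s,"k1",(250,100,340,190),6.5)
s=snapshot("top");save(s,"k1t",(330,120,440,230),6)
E
```

```text
clock: 7.42
tcp_pos: [0.6145, -0.2427, 0.0986]
orientation: [-150.9, 89.8, 153.6]
contact_force: [-0.7, -1.4, 0.4]
opening: 0.0426
t 7.425 tcp [ 0.6145 -0.2427  0.0986] x [-0.003  0.002 -1.   ] jaw az 34.48 F [-0.7 -1.4  0.4] T [-0.05  0.02  0.01] op 0.0426 q [ 54.5  40.5 -54.3  84.   33.4  72.9  31.2]
```

View pics/k1.png

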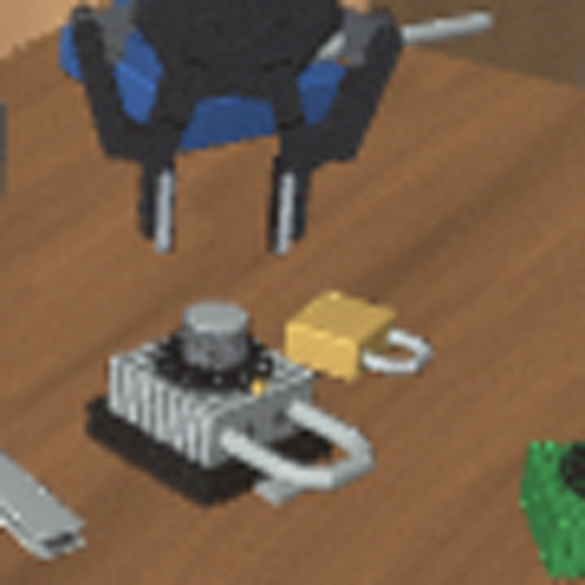

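View pics/k1t.png

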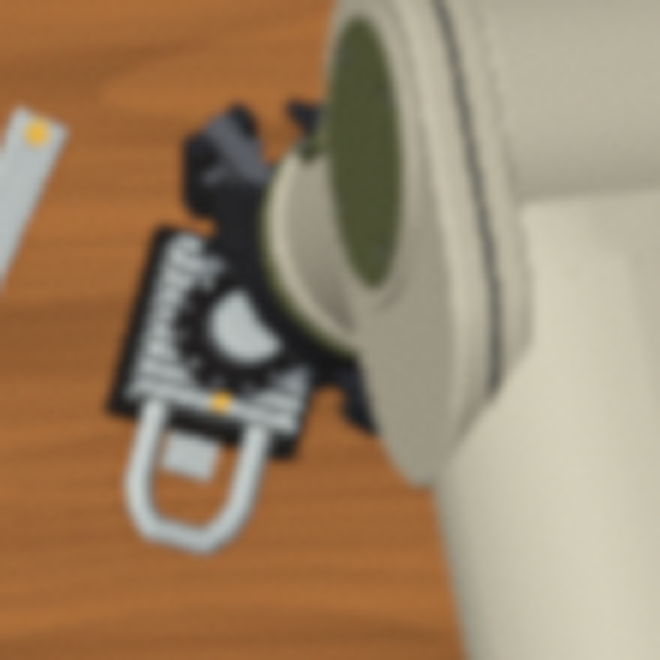

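```bash

python3 -m crank '[[[0.04,0,-0.4,0,0,0],[0.04,0,-0.8,0,0,0],[0.04,0,-0.92,0,0,0],[0.04,0,-0.92,0,0,0]]]' 50
python3 -c "from h import *;jaw()"
python3 -m crank '[[[0,0,0,0,0,0],[0,0,0,0,0,0],[0,0,0,0,0,0],[0,0,0,0,0,0]]]' 0
python3 - <<'E'
from h import *
jaw()
s=snapshot("side");save(s,"k2",(250,100,340,190),6.5)
E
```

```text
clock: 8.02
tcp_pos: [0.6174, -0.2422, 0.0543]
orientation: [-162.5, 89.9, 142.0]
contact_force: [0.4, 0.1, 0.1]
opening: 0.0429
t 8.025 tcp [ 0.6174 -0.2422  0.0543] x [-0.001  0.001 -1.   ] jaw az 34.52 F [0.4 0.1 0.1] T [0.01 0.02 0.01] op 0.0429 q [ 53.5  43.2 -52.7  85.6  35.6  69.1  29.9]
clock: 8.52
tcp_pos: [0.6168, -0.2434, 0.0555]
orientation: [-103.9, 89.9, -159.4]
contact_force: [-6.0, -1.9, 6.6]
opening: 0.0253
t 8.525 tcp [ 0.6168 -0.2434  0.0555] x [-0.002 -0.001 -1.   ] jaw az 34.46 F [-6.  -1.9  6.6] T [-0.41  1.44  0.05] op 0.0253 q [ 53.5  43.1 -52.7  85.6  35.6  69.3  29.9]
```

View pics/k2.png

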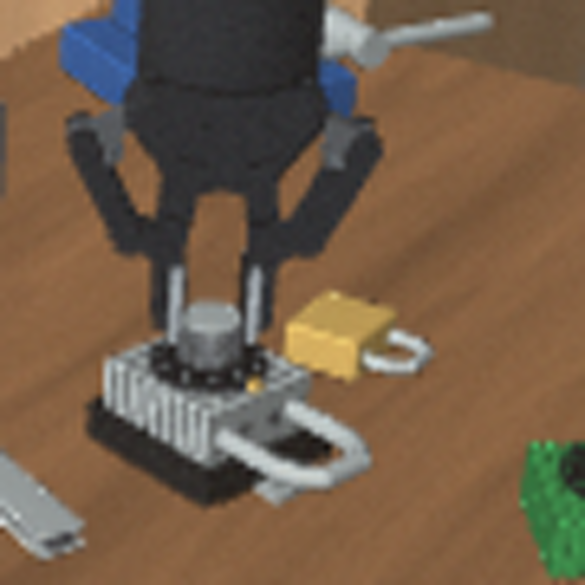

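```bash

for i in 1; do python3 -m crank '[[[0,0,0,0,0,-0.7],[0,0,0,0,0,-1.4],[0,0,0,0,0,-2.1],[0,0,0,0,0,-2.8],[0,0,0,0,0,-3]]]' 0; python3 -c "from h import *;jaw()"; done
python3 -m crank '[[[0,0,0,0,0,-0.7],[0,0,0,0,0,-1.4],[0,0,0,0,0,-2.1],[0,0,0,0,0,-2.8],[0,0,0,0,0,-3]]]' 0;python3 -c "from h import *;jaw()"
python3 -m crank '[[[0,0,0,0,0,-0.7],[0,0,0,0,0,-1.4],[0,0,0,0,0,-2.1],[0,0,0,0,0,-2.8],[0,0,0,0,0,-3]]]' 0
python3 -c "from h import *;jaw()
s=snapshot('side');save(s,'k3',(250,100,340,190),6.5)"
```

```text
clock: 9.2
tcp_pos: [0.6163, -0.244, 0.0556]
orientation: [-85.0, 89.8, -170.6]
contact_force: [-2.8, -2.0, -3.0]
opening: 0.0254
t 9.2 tcp [ 0.6163 -0.244   0.0556] x [-0.003 -0.001 -1.   ] jaw az 4.4 F [-2.8 -2.  -3. ] T [-0.31  0.48  0.09] op 0.0254 q [ 50.5  40.7 -47.3  85.7  31.3  67.6   2.3]
clock: 9.82
tcp_pos: [0.6161, -0.2441, 0.0556]
orientation: [-75.8, 89.8, 168.6]
contact_force: [-1.0, -1.8, -2.5]
opening: 0.0248
t 9.825 tcp [ 0.6161 -0.2441  0.0556] x [-0.004  0.001 -1.   ] jaw az -25.57 F [-1.  -1.8 -2.5] T [-0.41  0.33  0.11] op 0.0248 q [ 47.1  38.6 -41.7  85.9  27.   66.1 -25.1]
clock: 10.45
tcp_pos: [0.6161, -0.2442, 0.0556]
orientation: [-70.8, 89.8, 143.7]
contact_force: [-0.4, -2.0, -2.6]
opening: 0.0254
t 10.45 tcp [ 0.6161 -0.2442  0.0556] x [-0.003  0.002 -1.   ] jaw az -55.5 F [-0.4 -2.  -2.6] T [-0.47  0.16  0.2 ] op 0.0254 q [ 43.5  36.8 -36.1  86.1  22.9  64.8 -52.6]
```

View pics/k3.png

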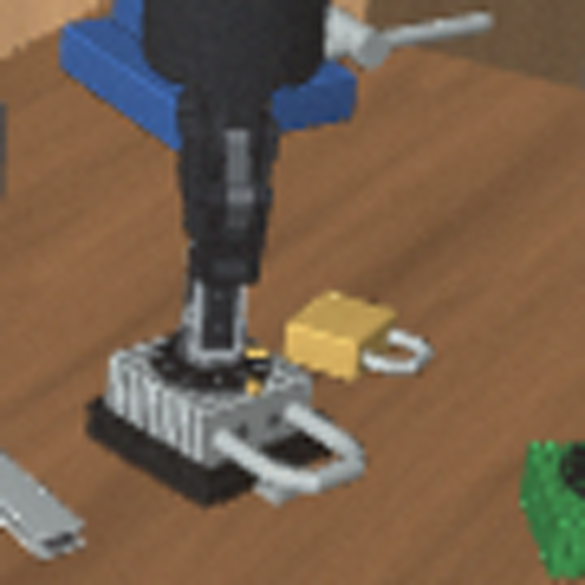

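```bash
cat >> h.py <<'E'
def ribside(name,ang=None):
    s=snapshot("side");E_=s["extrinsics"];K=np.array(s["camera_matrix"]);D=np.array(s["D"])
    box=(265,135,315,175);k=14
    im=cv2.resize(s["color"][box[1]:box[3],box[0]:box[2],::-1],None,fx=k,fy=k,interpolation=cv2.INTER_NEAREST)
    def proj(P):
        c=(np.asarray(P,float)-E_[:3,3])@E_[:3,:3]; c=c*[1,-1,-1]
        return cv2.projectPoints(c,np.zeros(3),np.zeros(3),K,D)[0][:,0]
    def dr(P,col):
        p=((proj(P)-[box[0],box[1]]+.5)*k).astype(int); cv2.polylines(im,[p.reshape(-1,1,2)],True,col,1)
    c=np.array([.6162,-.2426,0]); yaw=np.radians(-16)
    def circ(r,z): a=np.linspace(0,2*np.pi,60);return c+np.c_[r*np.cos(a),r*np.sin(a),z+0*a]
    def rect(x0,x1,hw,ang,z):
        R=np.array([[np.cos(ang),-np.sin(ang)],[np.sin(ang),np.cos(ang)]])
        q=np.array([[x0,-hw],[x1,-hw],[x1,hw],[x0,hw]])@R.T; return c+np.c_[q,np.full(4,z)]
    dr(circ(.026,.049),(0,255,0)); dr(rect(-.033,.033,.032,yaw,.042),(255,0,0)); dr(rect(.026,.032,.003,yaw+np.pi,.045),(255,0,255))
    for X,col in((30,(0,0,255)),(60,(255,255,0)),(0,(0,255,0))): dr(rect(.0145,.0255,.0025,yaw+np.pi+np.radians(X),.05),col)
    cv2.imwrite("pics/"+name+".png",im)
E
python3 -c "
from h import *
ribside('r3')"
```

```text
(no output)
```

View pics/r3.png

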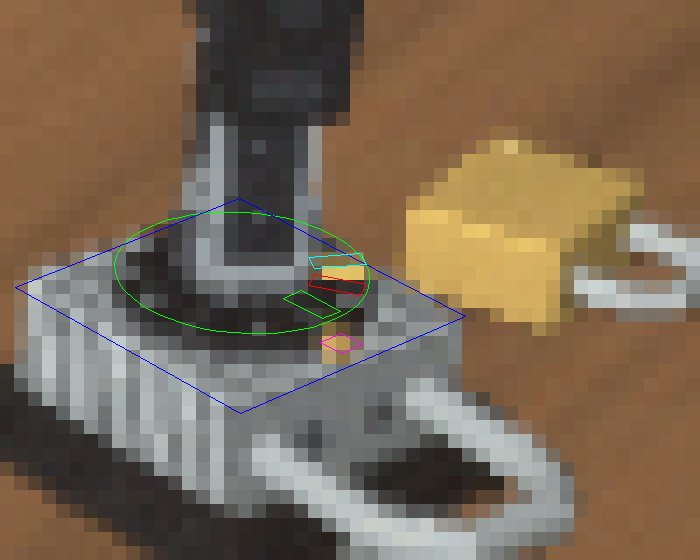

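```bash

python3 -m crank '[[[0,0,0,0,0,-0.7],[0,0,0,0,0,-1.4],[0,0,0,0,0,-2.1],[0,0,0,0,0,-2.8],[0,0,0,0,0,-3]]]' 0
python3 -c "
from h import *
jaw();ribside('r4')"
```

```text
clock: 11.18
tcp_pos: [0.6161, -0.2443, 0.0556]
orientation: [-69.0, 89.8, 115.7]
contact_force: [-1.3, -2.1, -3.4]
opening: 0.0251
t 11.175 tcp [ 0.6161 -0.2443  0.0556] x [-0.001  0.003 -1.   ] jaw az -85.35 F [-1.3 -2.1 -3.4] T [-0.5   0.17  0.21] op 0.0251 q [ 39.7  35.3 -30.5  86.4  18.9  63.6 -79.9]
```

View pics/r4.png

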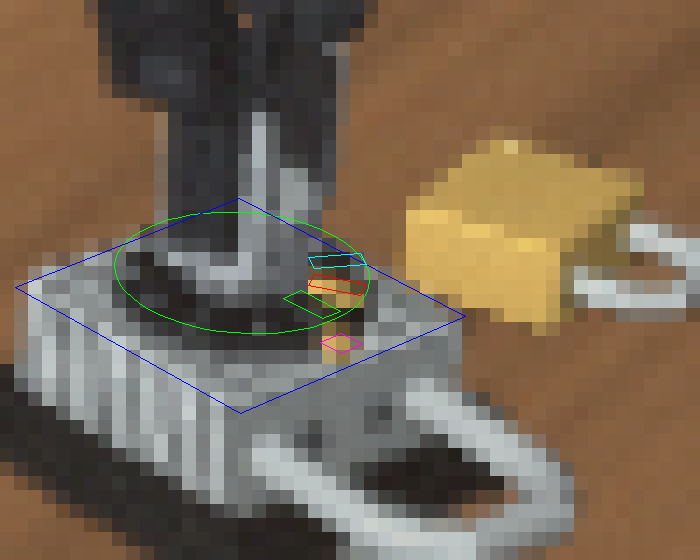

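```bash

python3 -m crank '[[[0,0,0,0,0,-0.7],[0,0,0,0,0,-1.4],[0,0,0,0,0,-2.1],[0,0,0,0,0,-2.8],[0,0,0,0,0,-2.9]]]' 0
python3 -c "
from h import *
jaw();ribside('r5')"
```

```text
clock: 11.85
tcp_pos: [0.6161, -0.2444, 0.0556]
orientation: [-68.3, 89.8, 87.4]
contact_force: [-1.1, -1.9, -3.2]
opening: 0.025
t 11.85 tcp [ 0.6161 -0.2444  0.0556] x [ 0.     0.003 -1.   ] jaw az -114.25 F [-1.1 -1.9 -3.2] T [-0.57  0.15  0.16] op 0.025 q [  35.9   34.1  -24.9   86.7   15.2   62.6 -106.5]
```

View pics/r5.png

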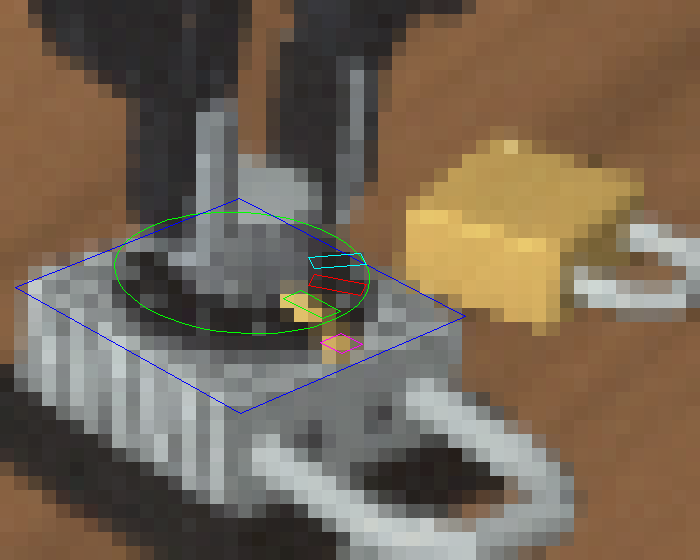

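```bash

python3 -m crank '[[[0,0,0,0,0,0],[0,0,0,0,0,0],[0,0,0.5,0,0,0],[0,0,1.5,0,0,0],[0,0,2.4,0,0,0]]]' 50
python3 -m crank '[[[-0.5,1.2,0.5,0,0,1],[-1,2.4,0.5,0,0,2],[-1,2.4,0.5,0,0,3],[-1,2.4,0.5,0,0,4],[-1,2.4,0.5,0,0,5]]]' 0
python3 - <<'E'
from h import *
jaw();ribside('r6')
s=snapshot("top");save(s,"t6",(330,120,440,230),6)
s=snapshot("side");save(s,"s6",k=1.5)
E
```

```text
clock: 12.52
tcp_pos: [0.6163, -0.244, 0.1776]
orientation: [-83.7, 89.8, 72.2]
contact_force: [-0.8, -1.2, -0.4]
opening: 0.0428
clock: 13.15
tcp_pos: [0.5666, -0.1235, 0.2032]
orientation: [-98.5, 89.8, 107.8]
contact_force: [0.3, 0.4, -0.2]
opening: -0.0004
t 13.15 tcp [ 0.5666 -0.1235  0.2032] x [-0.001  0.003 -1.   ] jaw az -63.71 F [ 0.3  0.4 -0.2] T [-0.01 -0.02 -0.05] op -0.0004 q [ 39.2  18.5 -38.1  91.3  11.5  74.3 -64.3]
```

View pics/t6.png

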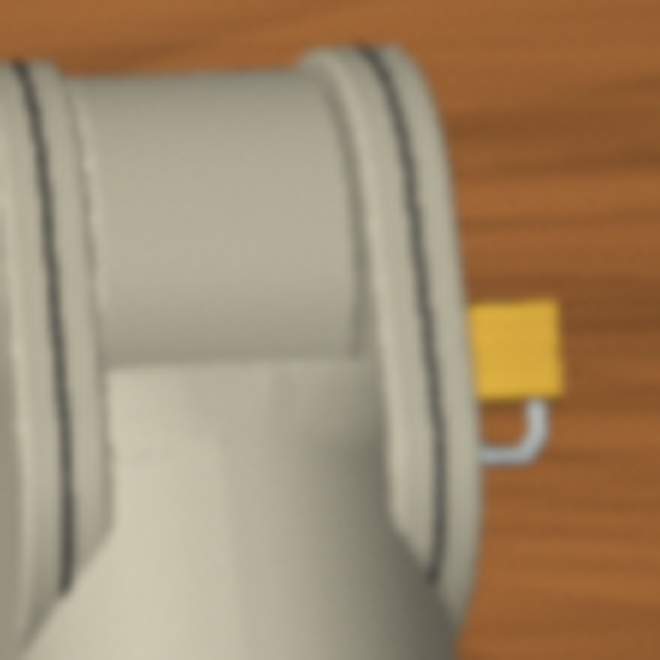

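View pics/r6.png

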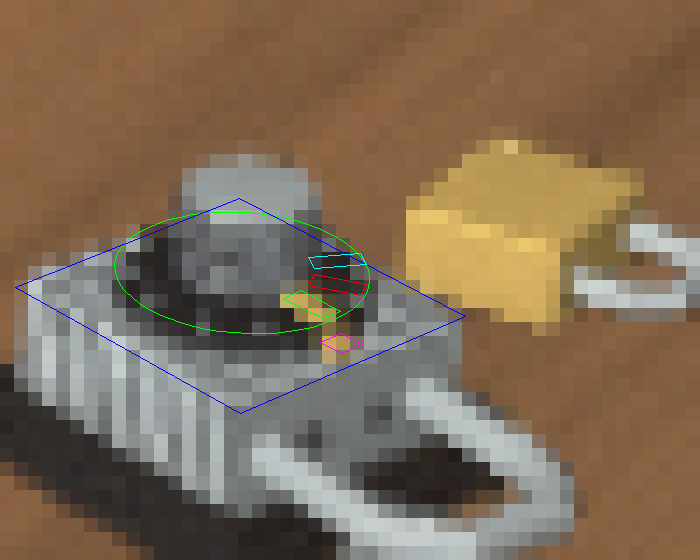

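```bash
python3 - <<'E'
from h import *
C=np.load("c0.npy")
c=np.array([.6162,-.2426]);a=np.radians(-16)
d=C[...,:2]-c; X=d[...,0]*np.cos(a)+d[...,1]*np.sin(a);Y=-d[...,0]*np.sin(a)+d[...,1]*np.cos(a)
for x in np.arange(-.1,-.03,.005):
    print(round(x,3),[ (int(1000*np.median(C[...,2][m])) if (m:=(abs(X-x)<.0025)&(abs(Y-y)<.0025)).any() else None) for y in np.arange(-.035,.036,.005)])
E
python3 -m crank '[[[-0.1,-1,0,0,0,1],[-0.1,-2.07,0,0,0,2],[-0.1,-2.07,-1,0,0,3],[-0.1,-2.07,-2,0,0,4],[-0.1,-2.07,-2.2,0,0,4.8]]]' 0
python3 -m crank '[[[0,0,0,0,0,0.1],[0,0,0,0,0,0.1]]]' 0
python3 - <<'E'
from h import *
jaw()
s=snapshot("side");save(s,"h1",(250,100,340,190),6.5)
E
```

```text
-0.1 [0, 2, -1, 0, 0, 0, -2, 2, 0, -2, 0, 1, 1, -1, -1]
-0.095 [1, 0, -1, 0, 0, 2, 0, 0, 0, 0, 0, 0, 0, 0, 0]
-0.09 [1, 2, 0, 0, 0, 0, 1, 1, 1, 0, 1, 0, 0, 0, 0]
-0.085 [-1, 1, 2, 2, 31, 31, 28, 30, 30, 27, 29, 2, 0, 0, 0]
-0.08 [1, 0, 1, 14, 32, 32, 32, 30, 32, 34, 31, 2, 0, 0, 2]
-0.075 [0, 2, 2, 32, 30, 0, 1, 0, None, 25, 32, 29, 0, 0, 1]
-0.07 [0, -1, None, 32, 29, 0, -2, 0, 0, None, 31, 31, 1, 0, 0]
-0.065 [1, 1, 28, 30, 3, 0, 0, 1, 1, 0, None, 32, 27, 0, 2]
-0.06 [2, -1, 32, 30, 1, 0, 0, 1, -2, 1, 32, 31, 3, 1, 0]
-0.055 [0, 0, 30, 16, 2, -1, 5, 1, 4, 0, 29, 31, 27, -1, 0]
-0.05 [1, -2, 29, 33, 16, 3, 1, 4, 6, 3, 26, 32, 1, 2, -1]
-0.045 [1, 2, 31, 31, 1, 2, 4, 5, 2, 2, 31, 32, 14, 0, 0]
-0.04 [12, 19, 27, 30, 16, 11, 8, 16, 7, 12, 25, 29, 22, 10, 7]
-0.035 [12, 13, 35, 30, 23, 22, 20, 15, 17, 21, 24, 32, 28, 20, 20]
-0.03 [15, 40, 42, 44, 37, 43, 43, 43, 40, 40, 42, 40, 35, 40, 17]
clock: 13.92
tcp_pos: [0.5595, -0.2268, 0.0893]
orientation: [-98.1, 89.5, 155.7]
contact_force: [-0.6, -0.8, 0.5]
opening: -0.0003
clock: 14.18
tcp_pos: [0.5599, -0.2268, 0.0899]
orientation: [-98.7, 89.5, 155.8]
contact_force: [-0.4, 0.3, 0.3]
opening: -0.0002
t 14.175 tcp [ 0.5599 -0.2268  0.0899] x [-0.007  0.003 -1.   ] jaw az -15.45 F [-0.4  0.3  0.3] T [ 0.03 -0.01  0.01] op -0.0002 q [ 49.5  29.1 -40.8  94.   20.4  65.1 -12. ]
```

View pics/h1.png

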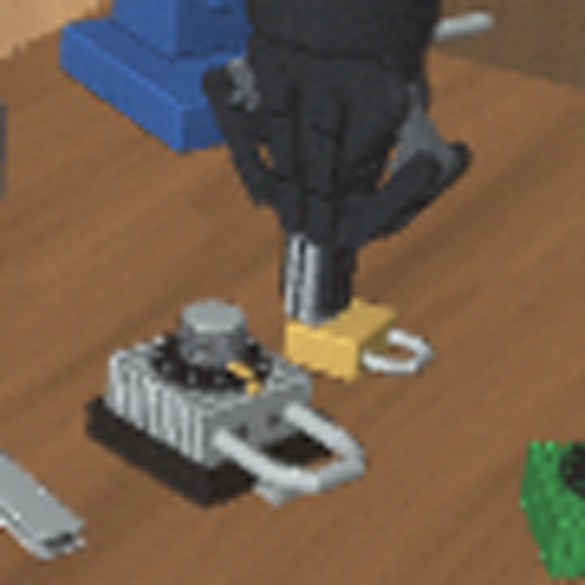

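```bash

python3 -m crank '[[[0.03,-0.01,-0.5,0,-0.04,0],[0.03,-0.01,-0.9,0,-0.04,0],[0.03,-0.01,-1.1,0,-0.04,0]]]' 0
python3 -m crank '[[[0,0,-0.15,0,0,0],[0,0,-0.3,0,0,0],[0,0,-0.33,0,0,0]]]' 0
python3 - <<'E'
from h import *
jaw()
s=snapshot("side");save(s,"h2",(250,100,340,190),6.5)
E
```

```text
clock: 14.6
tcp_pos: [0.5612, -0.2273, 0.0343]
orientation: [-149.8, 89.8, 104.7]
contact_force: [-0.5, 0.2, -0.3]
opening: 0.0001
clock: 14.98
tcp_pos: [0.5611, -0.2273, 0.0175]
orientation: [-145.7, 89.8, 108.8]
contact_force: [0.4, 0.4, 0.5]
opening: -0.0003
t 14.975 tcp [ 0.5611 -0.2273  0.0175] x [-0.001  0.003 -1.   ] jaw az -15.48 F [0.4 0.4 0.5] T [-0.04  0.01 -0.  ] op -0.0003 q [ 47.8  34.  -38.5  96.8  24.1  57.9 -14.5]
```

View pics/h2.png

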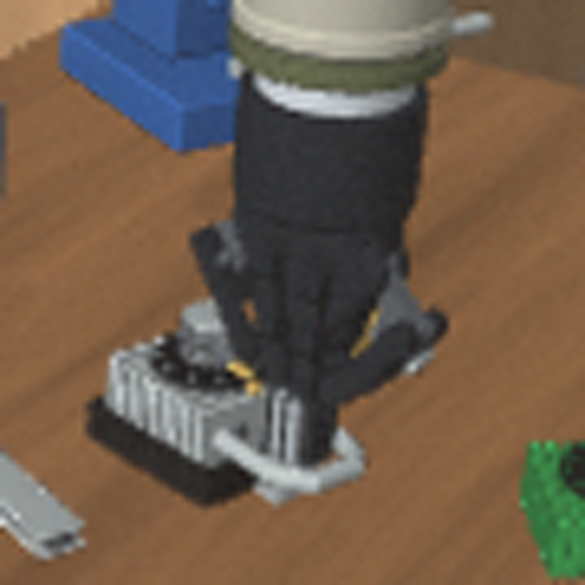

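```bash

python3 -m crank '[[[-0.06,0.017,0,0,0,0],[-0.12,0.034,0,0,0,0],[-0.19,0.055,0,0,0,0]]]' 0
python3 -c "from h import *;jaw()"
python3 -m crank '[[[-0.06,0.017,0,0,0,0],[-0.1,0.028,0,0,0,0],[-0.1,0.028,0,0,0,0]]]' 0
python3 -c "from h import *;jaw()"
```

```text
clock: 15.4
tcp_pos: [0.5519, -0.2244, 0.018]
orientation: [-167.8, 89.8, 86.7]
contact_force: [1.8, -0.2, 0.1]
opening: 0.0001
t 15.4 tcp [ 0.5519 -0.2244  0.018 ] x [ 0.     0.003 -1.   ] jaw az -15.48 F [ 1.8 -0.2  0.1] T [ 0.08 -0.44  0.02] op 0.0001 q [ 48.5  33.  -38.8  98.4  23.7  57.2 -14.5]
clock: 15.78
tcp_pos: [0.5468, -0.2229, 0.0181]
orientation: [-166.7, 89.8, 87.8]
contact_force: [1.2, 0.5, -0.3]
opening: -0.0
t 15.775 tcp [ 0.5468 -0.2229  0.0181] x [ 0.     0.003 -1.   ] jaw az -15.48 F [ 1.2  0.5 -0.3] T [ 0.21 -0.22  0.01] op -0.0 q [ 48.8  32.4 -39.   99.2  23.5  56.9 -14.4]
```

Sliding at about 2 N; keep pulling until the stop.

```bash

python3 -m crank '[[[-0.06,0.017,0,0,0,0],[-0.1,0.028,0,0,0,0],[-0.1,0.028,0,0,0,0]]]' 0
python3 -c "from h import *;jaw()"
python3 -m crank '[[[-0.05,0.014,0,0,0,0],[-0.05,0.014,0,0,0,0]]]' 0
python3 -c "
from h import *
jaw();s=snapshot('side');save(s,'h3',(250,100,340,190),6.5)"
```

```text
clock: 16.15
tcp_pos: [0.5417, -0.2215, 0.0181]
orientation: [-165.4, 89.8, 89.2]
contact_force: [0.8, 0.4, -0.7]
opening: 0.0001
t 16.15 tcp [ 0.5417 -0.2215  0.0181] x [ 0.     0.003 -1.   ] jaw az -15.48 F [ 0.8  0.4 -0.7] T [ 0.19 -0.32 -0.02] op 0.0001 q [ 49.2  31.9 -39.2 100.   23.4  56.6 -14.4]
clock: 16.4
tcp_pos: [0.5393, -0.221, 0.0182]
orientation: [-174.6, 89.8, 79.9]
contact_force: [1.9, -0.2, -0.9]
opening: -0.0004
t 16.4 tcp [ 0.5393 -0.221   0.0182] x [ 0.     0.003 -1.   ] jaw az -15.49 F [ 1.9 -0.2 -0.9] T [-0.06 -0.52  0.01] op -0.0004 q [ 49.4  31.6 -39.2 100.4  23.3  56.4 -14.3]
```

View pics/h3.png

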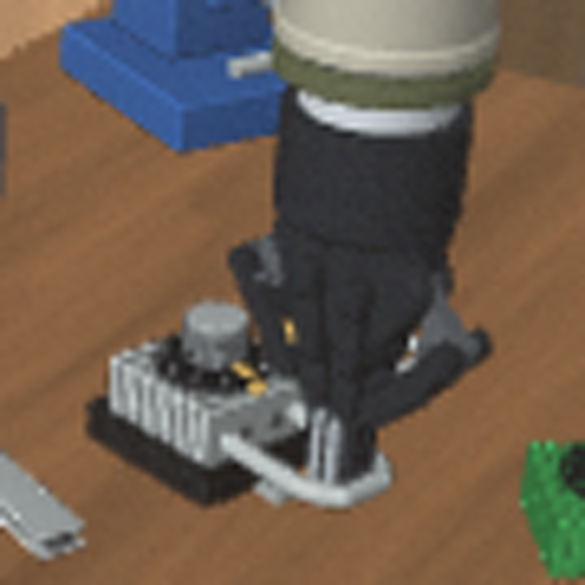

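```bash

python3 -m crank '[[[-0.05,0.014,0,0,0,0],[-0.05,0.014,0,0,0,0]]]' 0
python3 -c "from h import *;jaw()"
python3 -m crank '[[[-0.05,0.014,0,0,0,0],[-0.05,0.014,0,0,0,0]]]' 0
python3 -c "from h import *;jaw()"
```

```text
clock: 16.7
tcp_pos: [0.5369, -0.2206, 0.0184]
orientation: [173.6, 89.9, 68.1]
contact_force: [3.7, -1.2, 0.3]
opening: -0.0001
t 16.7 tcp [ 0.5369 -0.2206  0.0184] x [ 0.001  0.002 -1.   ] jaw az -15.5 F [ 3.7 -1.2  0.3] T [-0.37 -0.79  0.06] op -0.0001 q [ 49.6  31.3 -39.3 100.8  23.2  56.2 -14.3]
clock: 16.95
tcp_pos: [0.5355, -0.2209, 0.019]
orientation: [120.5, 89.8, 15.0]
contact_force: [7.0, -4.2, -1.6]
opening: -0.0
t 16.95 tcp [ 0.5355 -0.2209  0.019 ] x [ 0.004  0.001 -1.   ] jaw az -15.53 F [ 7.  -4.2 -1.6] T [-0.83 -1.61 -0.03] op -0.0 q [ 49.8  31.  -39.4 101.1  23.1  56.  -14.3]
```

```bash

python3 -m crank '[[[-0.06,0.014,0,0,0,0],[-0.06,0.014,0,0,0,0]]]' 0
python3 -c "
from h import *
jaw();s=snapshot('side');save(s,'h4',(250,100,340,190),6.5)"
```

```text
clock: 17.2
tcp_pos: [0.5349, -0.2209, 0.0201]
orientation: [103.9, 89.5, -1.6]
contact_force: [12.6, -4.0, -2.4]
opening: 0.0001
t 17.2 tcp [ 0.5349 -0.2209  0.0201] x [ 0.009 -0.    -1.   ] jaw az -15.54 F [12.6 -4.  -2.4] T [-0.72 -2.61 -0.04] op 0.0001 q [ 50.   30.7 -39.5 101.5  23.   55.6 -14.2]
```

View pics/h4.png

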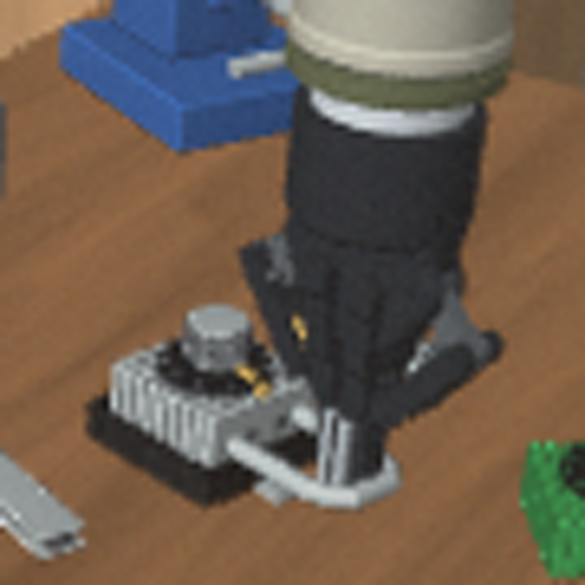

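```bash

python3 -m crank '[[[0.1,-0.02,0,0,-0.05,0],[0.15,-0.03,0,0,-0.05,0],[0.15,-0.03,0.5,0,-0.05,0],[0.15,-0.03,1.5,0,-0.05,0],[0.15,-0.03,2.6,0,-0.05,0]]]' 0
python3 -c "from h import *;jaw()"
python3 -m crank '[[[-0.6,2,0.3,0,0,1],[-0.8,3,0.3,0,0,2],[-0.8,3,0.3,0,0,3],[-0.8,3,0.3,0,0,4],[-0.8,3,0.3,0,0,5]]]' 100
python3 - <<'E'
from h import *
jaw()
s=snapshot("top");save(s,"t7",(330,120,440,230),6)
t=snapshot("side");save(t,"s7",(250,100,340,190),6.5)
C=cloud(t);m=(C[...,0]>.57)&(C[...,0]<.65)&(C[...,1]>-.28)&(C[...,1]<-.2)&(C[...,2]>.062)&(C[...,2]<.075)
print("knob top side",m.sum(),C[m].mean(0))
C=cloud(s);m=(C[...,0]>.57)&(C[...,0]<.65)&(C[...,1]>-.28)&(C[...,1]<-.2)&(C[...,2]>.062)&(C[...,2]<.075)
print("knob top top",m.sum(),C[m].mean(0) if m.any() else 0)
E
```

```text
clock: 17.88
tcp_pos: [0.5413, -0.222, 0.1506]
orientation: [109.4, 89.1, 3.9]
contact_force: [-0.3, -0.8, 0.7]
opening: -0.0003
t 17.875 tcp [ 0.5413 -0.222   0.1506] x [ 0.015  0.001 -1.   ] jaw az -15.53 F [-0.3 -0.8  0.7] T [-0.04 -0.07  0.02] op -0.0003 q [ 53.3  22.5 -43.5  94.7  16.2  68.5  -9.3]
clock: 18.5
tcp_pos: [0.5005, -0.0716, 0.1653]
orientation: [113.6, 89.2, 58.5]
contact_force: [0.3, -0.5, -0.2]
opening: 0.0855
t 18.5 tcp [ 0.5005 -0.0716  0.1653] x [ 0.007  0.012 -1.   ] jaw az 34.85 F [ 0.3 -0.5 -0.2] T [ 0.01  0.02 -0.01] op 0.0855 q [ 55.5  14.2 -57.8 104.4  12.2  68.   28.7]
knob top side 49 [ 0.61134165 -0.23943103  0.06633225]
knob top top 122 [ 0.61292732 -0.23992703  0.06665729]
```

View pics/s7.png

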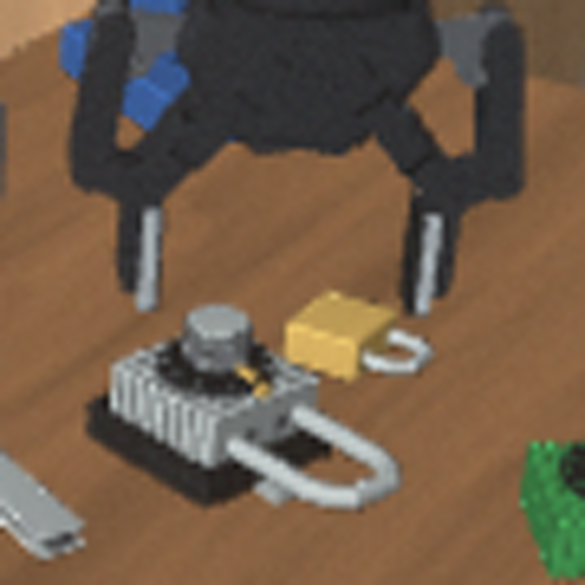

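View pics/t7.png

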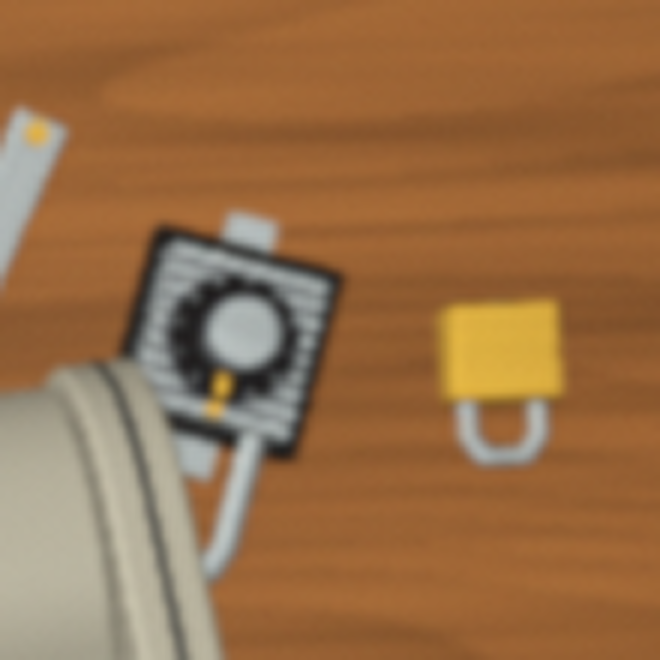

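```bash
python3 - <<'E'
from h import *
t=snapshot("side");C=cloud(t)
c=np.array([.6128,-.2398]);a=np.radians(-16)
d=C[...,:2]-c; X=d[...,0]*np.cos(a)+d[...,1]*np.sin(a);Y=-d[...,0]*np.sin(a)+d[...,1]*np.cos(a);Z=C[...,2]
m=(Z>.029)&(Z<.036)&(abs(Y)<.011)&(X<-.05)&(X>-.12)
print("crown X top pts",m.sum(),np.percentile(X[m],[0,25,50,75,100]).round(4))
m=(Z>.036)&(Z<.046)&(abs(X)<.05)&(abs(Y)<.045)
print("case X",np.percentile(X[m],[1,99]),"Y",np.percentile(Y[m],[1,99]))
E
```

```text
crown X top pts 18 [-0.1026 -0.0999 -0.0985 -0.0964 -0.0911]
case X [-0.03385367  0.03291077] Y [-0.03141059  0.03132252]
```

```bash

python3 -m crank '[[[0.7,-1.1,0,0,0,1],[1.5,-2.2,0,0,0,2],[2.25,-3.36,0,-0.07,0.04,3],[2.25,-3.36,-0.6,-0.07,0.04,3.95],[2.25,-3.36,-1,-0.07,0.04,3.95]]]' 100
python3 - <<'E'
from h import *
jaw()
t=snapshot("side");save(t,"s8",(250,100,340,190),6.5)
E
```

```text
clock: 19.27
tcp_pos: [0.6127, -0.2405, 0.1128]
orientation: [175.5, 89.6, 158.9]
contact_force: [-0.4, 1.5, -0.2]
opening: 0.085
t 19.275 tcp [ 0.6127 -0.2405  0.1128] x [-0.007  0.003 -1.   ] jaw az 73.46 F [-0.4  1.5 -0.2] T [-0.02  0.08 -0.01] op 0.085 q [ 54.   39.  -53.5  83.5  31.7  73.9  71. ]
```

View pics/s8.png

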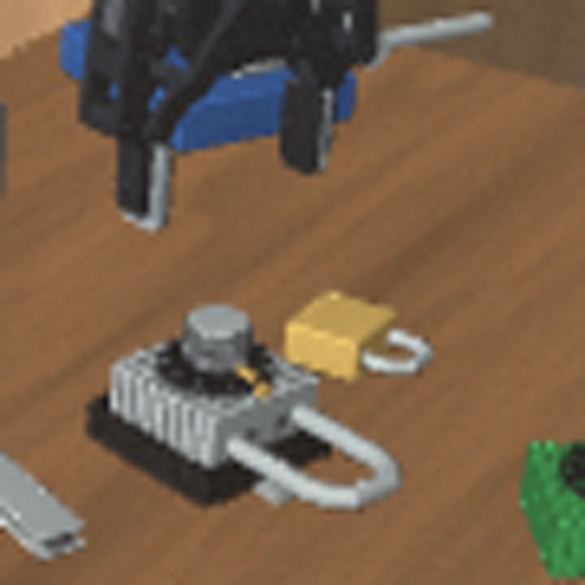

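```bash

python3 -m crank '[[[0,0.01,-0.6,-0.02,-0.04,0.05],[0,0.01,-1.2,-0.02,-0.04,0.05],[0,0.01,-1.6,-0.02,-0.04,0.05],[0,0.01,-1.6,-0.02,-0.04,0.05]]]' 100
python3 -c "from h import *;jaw()"
python3 -m crank '[[[0,0,-0.15,0,0,0],[0,0,-0.28,0,0,0],[0,0,-0.28,0,0,0]]]' 100
python3 - <<'E'
from h import *
jaw()
t=snapshot("side");save(t,"s9",(250,100,340,190),6.5)
E
```

```text
clock: 19.82
tcp_pos: [0.6105, -0.2378, 0.0299]
orientation: [-170.2, 89.8, 173.7]
contact_force: [0.1, -0.3, 0.6]
opening: 0.0855
t 19.825 tcp [ 0.6105 -0.2378  0.0299] x [-0.004  0.    -1.   ] jaw az 73.87 F [ 0.1 -0.3  0.6] T [ 0.01 -0.04  0.02] op 0.0855 q [ 52.7  43.4 -50.7  87.7  35.5  66.3  68.7]
clock: 20.2
tcp_pos: [0.6104, -0.2378, 0.0157]
orientation: [-170.4, 89.7, 173.4]
contact_force: [0.8, 0.5, -0.3]
opening: 0.085
t 20.2 tcp [ 0.6104 -0.2378  0.0157] x [-0.005  0.001 -1.   ] jaw az 73.86 F [ 0.8  0.5 -0.3] T [ 0.01 -0.01  0.01] op 0.085 q [ 52.3  44.3 -50.2  88.1  36.3  65.2  68.3]
```

View pics/s9.png

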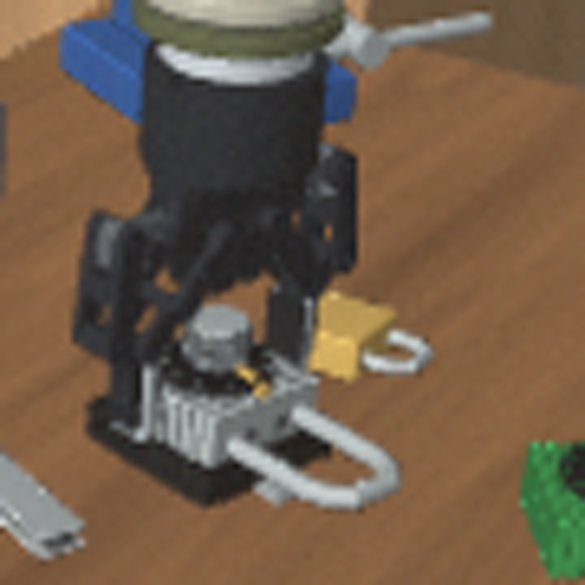

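```bash

python3 -m crank '[[[0,0,0,0,0,0],[0,0,0,0,0,0],[0,0,0,0,0,0],[0,0,0,0,0,0]]]' 0
python3 - <<'E'
from h import *
jaw()
t=snapshot("side");save(t,"s10",(250,100,340,190),6.5)
E
```

```text
clock: 20.75
tcp_pos: [0.6104, -0.2413, 0.0174]
orientation: [-118.7, 89.7, -135.0]
contact_force: [-5.6, -6.3, 8.3]
opening: 0.063
t 20.75 tcp [ 0.6104 -0.2413  0.0174] x [-0.004 -0.004 -1.   ] jaw az 73.7 F [-5.6 -6.3  8.3] T [-1.8   1.03 -0.12] op 0.063 q [ 52.4  44.2 -50.1  88.   36.4  65.3  68.3]
```

View pics/s10.png

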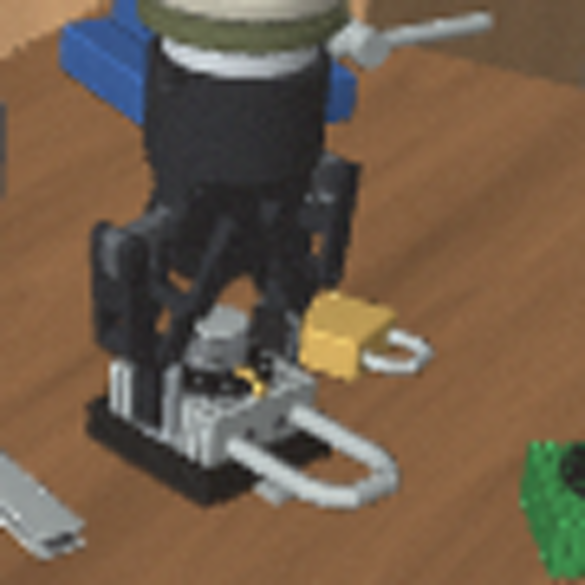

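Gripped on the case (63 mm). Lift slowly, then check.

```bash

python3 -m crank '[[[0,0,0.2,0,0,0],[0,0,0.5,0,0,0],[0,0,0.9,0,0,0],[0,0,1.4,0,0,0],[0,0,1.8,0,0,0]]]' 0
python3 - <<'E'
from h import *
jaw()
t=snapshot("side");save(t,"s11",(230,60,350,180),5)
E
```

```text
clock: 21.42
tcp_pos: [0.6108, -0.2408, 0.1095]
orientation: [-109.3, 89.7, -125.6]
contact_force: [-0.2, -0.7, -5.9]
opening: 0.0627
t 21.425 tcp [ 0.6108 -0.2408  0.1095] x [-0.003 -0.004 -1.   ] jaw az 73.73 F [-0.2 -0.7 -5.9] T [ 0.02 -0.09 -0.02] op 0.0627 q [ 54.2  38.7 -53.5  84.3  32.   73.1  71. ]
```

View pics/s11.png

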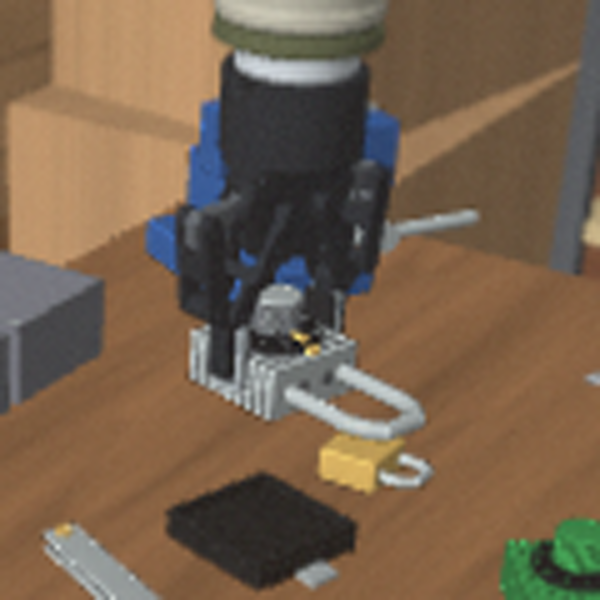

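```bash

python3 -m crank '[[[0,0.2,0.6,0,0,0],[-0.1,0.8,1.2,0,0,0],[-0.4,1.6,1.6,0,0,0],[-0.7,2.5,1.7,0,0,0],[-0.95,3.4,1.7,0,0,0]]]' 0
python3 -m crank '[[[-0.25,0.9,0,0,0,0],[-0.5,1.8,0,0,0,0],[-0.75,2.7,0,0,0,0],[-1,3.6,0,0,0,0],[-1.2,4.4,0,0,0,0]]]' 0
python3 -c "from h import *;jaw()"
```

```text
clock: 22.1
tcp_pos: [0.5639, -0.0694, 0.1978]
orientation: [-67.0, 89.7, -83.2]
contact_force: [0.4, 0.0, -5.3]
opening: 0.0626
clock: 22.72
tcp_pos: [0.5028, 0.1524, 0.198]
orientation: [-64.6, 89.6, -80.8]
contact_force: [1.6, 0.0, -5.7]
opening: 0.0626
t 22.725 tcp [0.5028 0.1524 0.198 ] x [ 0.001 -0.007 -1.   ] jaw az 73.81 F [ 1.6  0.  -5.7] T [ 0.03 -0.07  0.02] op 0.0626 q [ 35.5  19.7 -67.8  98.8  19.3  74.5  37.4]
```

```bash

python3 -m crank '[[[-0.15,0.6,0,0,0,0],[-0.3,1.2,0,0,0,0],[-0.45,1.8,0,0,0,0],[-0.52,2.1,0,0,0,0],[-0.52,2.1,0,0,0,0]]]' 0
python3 - <<'E'
from h import *
jaw()
t=snapshot("side");save(t,"s12",k=1.5)
E
```

```text
clock: 23.35
tcp_pos: [0.4763, 0.2581, 0.1981]
orientation: [-65.4, 89.6, -81.4]
contact_force: [0.6, -0.7, -5.8]
opening: 0.0628
t 23.35 tcp [0.4763 0.2581 0.1981] x [ 0.001 -0.007 -1.   ] jaw az 73.92 F [ 0.6 -0.7 -5.8] T [-0.05 -0.11 -0.  ] op 0.0628 q [ 21.7  22.6 -67.3  96.4  21.8  75.7  24.4]
```

View pics/s12.png

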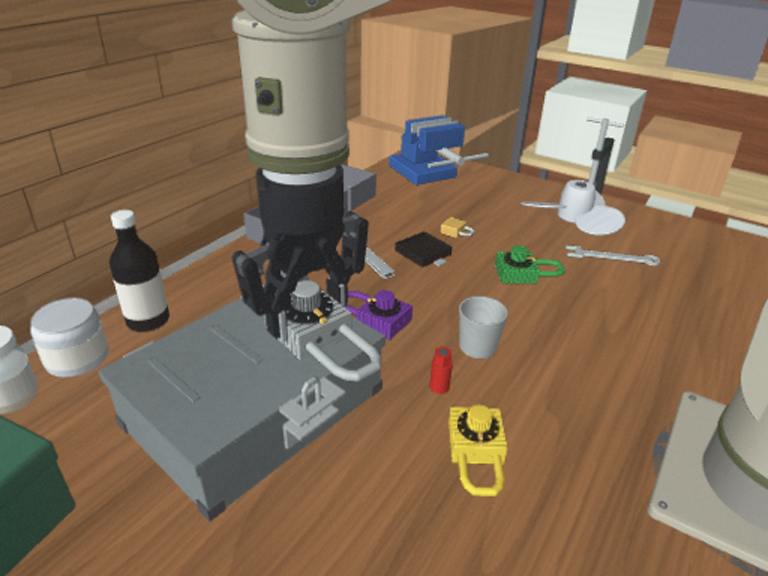

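```bash

python3 -m crank '[[[0,0,-0.2,0,0,0],[0,0,-0.4,0,0,0],[0,0,-0.6,0,0,0],[0,0,-0.64,0,0,0],[0,0,-0.64,0,0,0]]]' 0
python3 -m crank '[[[0,0,0,0,0,0],[0,0,0,0,0,0],[0,0,0,0,0,0],[0,0,0,0,0,0]]]' 0
python3 - <<'E'
from h import *
jaw()
t=snapshot("side");save(t,"s13",(150,100,330,300),3.4)
C=cloud(t)
m=(C[...,0]>.4)&(C[...,0]<.56)&(C[...,1]>.2)&(C[...,1]<.32)&(C[...,2]>.21)&(C[...,2]<.23)
print("padlock_center",[np.round(w(t,r["at"]),3) for r in spot_in("side","padlock_center")][:4])
print("dial_knob",[np.round(w(t,r["at"]),3) for r in spot_in("side","dial_knob")][:4])
print("staple",[np.round(w(t,r["at"]),3) for r in spot_in("side","staple_top")][:2])
print({k:[np.round(w(t,r["at"]),3).tolist() for r in spot_in("side",k)][:2] for k in("keyed_lock","feeler_gauge","tin_cup","plug_socket","gearcase_cap")})
E
```

```text
clock: 24.02
tcp_pos: [0.4769, 0.2569, 0.1659]
orientation: [-67.1, 89.6, -83.3]
contact_force: [-0.3, -0.5, -6.5]
opening: 0.0628
clock: 24.52
tcp_pos: [0.477, 0.2569, 0.1659]
orientation: [-66.2, 89.6, -82.3]
contact_force: [0.4, 0.5, -5.8]
opening: 0.0629
t 24.525 tcp [0.477  0.2569 0.1659] x [ 0.001 -0.007 -1.   ] jaw az 73.83 F [ 0.4  0.5 -5.8] T [ 0.06 -0.03 -0.02] op 0.0629 q [ 20.7  24.4 -66.   98.7  23.7  72.6  23. ]
padlock_center [array([ 0.424, -0.264,  0.025]), array([0.545, 0.002, 0.026]), array([0.455, 0.27 , 0.183]), array([0.314, 0.149, 0.029])]
dial_knob [array([0.47 , 0.264, 0.199]), array([ 0.431, -0.267,  0.033]), array([ 0.551, -0.005,  0.034]), array([0.316, 0.138, 0.033])]
staple [array([0.554, 0.312, 0.092]), array([0.404, 0.29 , 0.178])]
{'keyed_lock': [[0.595, -0.344, 0.016]], 'feeler_gauge': [[0.652, -0.145, 0.012], [0.552, 0.313, 0.094]], 'tin_cup': [], 'plug_socket': [[0.402, 0.077, 0.042]], 'gearcase_cap': []}
```

View pics/s13.png

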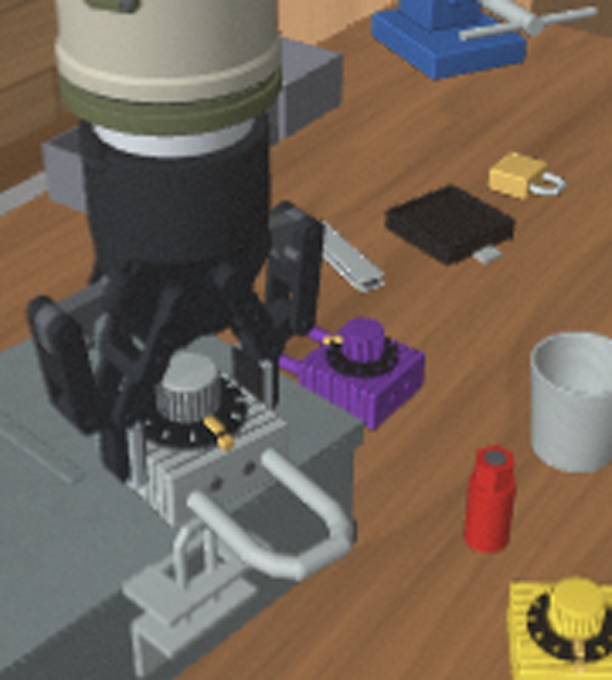

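```bash
python3 -c "
from h import *
print(arm.close_job()); jaw()"
```

```text
the job is handed in; nothing more can be done
None
the job is handed in; nothing more can be done
```

The job is handed in, at about 25 s of the 72 s. All three steps are done, and the arm is holding the opened padlock above the staple. The hand-in itself reports no verdict.

- **Lid:** I pushed it shut with the closed fingers. It ended against its stop at about 27 N, and a plane fitted to it came out within 0.6° of flat.
- **Dial:** I turned it five clicks clockwise. My first top view read about 137°, between four and five clicks. Side views during the turn settled it as five. After letting go, the rib lined up with the index stud in both cameras.
- **Shackle:** I pulled it out by hooking the bow until it hit its stop. The crown measured about 14 mm out.
- **Holding pose:** The lock is gripped by its case, with the fingers at 63 mm. The force stays near 5.8 N downward, which is just the lock's own weight. By my own figures the case centre is within about 5 mm sideways of the staple top and about 50 mm above it. The last picture shows clear space between case and staple.

**Weaker checks:**
- **Case centre:** The network's reading at the end was about 25 mm off mine sideways. It reports the middle of the visible surface, so I trusted the geometry.
- **Staple:** Its last detections were wrong, so I used my earlier depth measurement.
- **Bystanders:** The keyed lock and plug socket read within about 10 mm of where they started, and the feeler gauge within about 15 mm. The networks gave no final reading for the tin cup or the gearcase cap. The cup is upright in the last picture. I could not confirm the cap, but nothing was moved near either of them.

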